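# Free the lathe's lock pin and hang its belt cover

## Task

Make the wood lathe ready to run after a belt change. The red-handled spindle lock pin is seized in the top of the headstock: twist it in its bore to break it loose, pull it out and stand it fully down in the free hole of the wooden tool block. Hang the yellow belt cover on the two headed studs on the front of the headstock: lower its slots over the studs, slide it sideways and let it drop home on both, then let go; leave the birch offcut, the wax jar and the gouge where they are.

Things in the scene. Friction and masses are not known exactly. Their poses are not given: they have to be found in the camera images.
- lathe: Grey bench wood lathe, fixed. Origin on the bench under the headstock's middle; -x points out of its front (away from the robot), +y to the handwheel end. Headstock x -85..85, y -115..115 mm, 235 high; belt recess in its front face (x = -85). Handwheel to y 141. Bed, mounted log, tool rest and tailstock run to y -575, up to 235 high. Motor behind to x 130, 180 high.
- stud_a (a point): Brass headed stud on the headstock's front, at lathe y +67.5 mm, 195 mm above the bench, pointing to lathe -x. Shank 8 mm dia, 14 mm free length between the face and the head (20 mm dia, 4 mm thick). The point is on its axis, half-way along the free length (7 mm off the face). Axes as the lathe's.
- stud_b (a point): The other stud, the same, at lathe y -87.5 mm (155 mm from the first), on the tool-rest side.
- lock_bore (a point): Centre of the mouth of the lock pin's vertical bore: 17.5 mm wide, 50 mm deep, in a 50 mm square steel boss whose top is 245 mm above the bench. Axes as the lathe's.
- pin_bar (a point): Lock pin: centre of its red T-bar (60 mm along the pin's y, 12 thick along its x, 16 high); z up the pin. Bar lies along the lathe's y at the start. Shank 16 mm dia, 46 long, sits in the bore; its 26 mm collar (underside 30 mm below this point) rests on the boss. 140 g. Tight for its first 30 mm: 20 to 30 N straight, clearly less while it is turned back and forth (0.2 N m).
- pin_tip (a point): Centre of the lower end of the pin's shank, 76 mm below the bar's centre. Axes as the pin's.
- block_hole (a point): Centre of the mouth of the free round hole (24 mm wide, 52 deep, vertical) in the top of the wooden tool block, 60 mm above the bench. Block 80 (x) by 140 (y) by 60 mm, screwed down, its middle 38 mm from the hole to +y; a knock-out bar and a spare centre, 40 mm high, stand fixed in it 83 mm or more from the hole.
- cover_bar (a point): Yellow belt cover, upright on the bench: centre of the black grab bar on its top (100 mm along the cover's y, 12 thick along x, 14 high, 32 mm free under it), 164 mm above the lower edge. Box 110 wide (y), 50 deep (x), 125 high, front at -x, open back at +x; its rear rim is 25 mm behind this point. 5 mm thick ears, 200 mm across both. 0.36 to 0.6 kg.
- seat_a (a point): Closed end (seat) of the slot in the cover's +y ear: stud_a's axis lies here when the cover hangs home. At mid-thickness of the ear; from the bar 21 mm to +x, 67.5 to +y, 74 down. Slot 14 mm wide, an upside-down L: mouth in the ear's lower edge, 20 mm to +y and 40 mm below the seat. Axes as the cover's.
- seat_b (a point): The same in the cover's -y ear, for stud_b: from the bar 21 mm to +x, 87.5 to -y, 74 down. Path for both, axes parallel to the lathe's: start with seats 20 mm to the lathe's -y of the studs and 50 or more above; lower until seats are 8 mm above the studs; slide 20 mm to the lathe's +y; lower 8 mm, into the slots' end notches.
- offcut: Bystander: birch log offcut, 72 mm dia, 85 mm high, standing on the bench; origin at the centre of its underside.
- wax: Bystander: amber wax jar with steel cap, 64 mm dia, 60 mm high; origin at the centre of its underside.
- gouge: Bystander: turning gouge, 205 mm long along its x, 24 mm high, lying on the bench, blade to +x; the origin is on its underside, 100 mm from the handle's end.
Mind the look-alikes: they are no part of the job. Several things look just like the part that bears cover_bar: the one meant starts farthest to the robot's left. Of the things that look like the part that bears pin_bar, the larger one is meant.

How it is judged:
On the way:
1. the lock pin has been turned at least 0.2 rad while at least 20 mm of it is still in the bore (angle between the x axis of pin_bar and the x axis of lathe, either way round above 0.2 rad and z of pin_tip in the frame of lock_bore below -0.02 m and horizontal distance between pin_tip and lock_bore below 0.004 m), for 0.05 s.
At the end, for the whole second after the job is handed in: Pin upright (0.15 rad) in the block's free hole, tip within 10 mm of its axis and 40 mm or more deep. Cover hung on both studs: each seat within 6 mm sideways, 8 mm along and 3 mm above (5 below) its stud, upright within 0.15 rad. All let go, at rest; bystanders moved less than 30 mm (horizontal distance between pin_tip and block_hole below 0.01 m and z of pin_tip in the frame of block_hole below -0.04 m and angle between each of pin_bar, cover_bar's own z axis and vertical below 0.15 rad and y of seat_a in the frame of stud_a between -0.006 and 0.006 m and y of seat_b in the frame of stud_b between -0.006 and 0.006 m and z of seat_a in the frame of stud_a between -0.005 and 0.003 m and z of seat_b in the frame of stud_b between -0.005 and 0.003 m and x of seat_a in the frame of stud_a between -0.008 and 0.008 m and x of seat_b in the frame of stud_b between -0.008 and 0.008 m and linear speed of each of cover, pin below 0.02 m/s and distance of each of offcut, wax, gouge from where it was at the start of the episode below 0.03 m); the robot touches nothing.
It fails at once if a bystander is pushed more than 30 mm (distance of any of offcut, wax, gouge from where it was at the start of the episode above 0.03 m).
It also fails if it takes over 72 s, if anything falls off the work surface, if the arm or the gripper's body presses on something with over 40 N, if the wrist force passes 120 N, or if a joint passes its speed limit or range.

## Robot

A 7-joint arm with a two-finger parallel gripper is mounted at the origin on the work surface. World frame = base frame: x ahead of the robot, y to its left, z up, the work surface at z = 0. Lengths are in m, angles in rad, forces in N, time in s.
With the tool pointing down it reaches from about 0.425 to 0.925 m from the base axis. Payload 6.8 kg.
Tool frame: the origin (TCP) lies on the centre line of the jaws, within the pads' length; the fingertips stand 19 mm ahead of it and the grasp point (between the pads) is the TCP (r.tip_extent is the y of the fingertips in the tool frame, in m); y points along the fingers, z is the direction in which the jaws open and shut, and the axes are right-handed (so a half turn about y gives the same grasp; the last joint's range is limited). The gripper opens to 85 mm and grips with 20 to 120 N. Pads are 22 mm wide; open, the fingers measure 114 mm over their backs; the gripper's body (76 mm by 85 mm) begins 54 mm behind the grasp point. The pads swing forward as they close: fully open they stand 13 mm farther back than shut.
Start: joints at [-1.315, 0.477, 0.022, 1.555, -0.011, 1.109, -0.083], TCP at [0.24, 0.631, 0.25] pointing down, gripper open.
Joint ranges: [-2.96, 2.96], [-0.34, 2.1], [-1.41, 1.46], [0.24, 2.44], [-1.37, 4.51], [0.17, 1.92], [-2.96, 2.96]. Speed limits (rad/s): [2.39, 2.39, 3.14, 3.14, 3.14, 3.14, 3.14].

## Interface

Orientations are given as a rotation vector (axis times angle).
In Python, from bench import r gives the robot as it stands. The module is installed in compiled form; this text tells all that it offers.
- The arm moves only by the tool jog_arm, never from a script. Its argument "motion" is a list of rows, each a list of 3 entries, a list of its own where there are three numbers: the opening, from 0 (shut) to 1 (fully open), then the shift along the tool's x, y, z in m, then the turn, a rotation vector about the tool's x, y, z in degrees. A call has 1 to 10 rows; each row shifts and turns the commanded pose from where the row before left it, along the tool's axes as they then stand; what a row does not reach is not made up. A row lasts 1/12 s, in which the tool goes at most 41.7 mm and 7.16 degrees, less where a joint would pass 70% of its speed; a pose out of reach is approached as far as the arm can. A call with a gripper value outside its range is refused whole. The fingers move at their own pace and stop on an object; "force" is the grip in N (left out, the last holds). Time passes only in rows, so rows that do not move let the fingers close. It gives the time, the measured TCP pose, the force and the opening at its end, in the units of the state.
- r.get_obs(): the state, without advancing time (a new reading comes with each control period).
- r.grab_frame(name): name is "side" or "top" or "wrist"; returns a dict with "image" (400x640x3 uint8, red, green, blue), "range_z" (400x640 float32, m along the optical axis (not along the pixel's ray), 0 where there is no reading), "fx", "fy", "cx", "cy" (pixels), "k1" (the pictures are not rectified: a ray, as slopes to the right and down, at radius r is drawn at 1 + k1 r^2 times it, then the intrinsics apply), "xyz" and "orientation" of the camera in the world. Camera axes: x right, y down, z forward; pixel columns grow to the right and rows downward; lengths in m; the calibration is good to about 2 mm. A picture is of the moment at which its call begins.
- r.hand_in(): hands the job in, once; it reports no verdict.
The state is a dict: "clock": time; "joints": joint angles; "qvel": joint speeds; "tau": joint torques, N m; "tcp_pos": TCP position; "orientation": TCP orientation; "contact_force": force on the tool from outside, world axes, zero at the start; "moment": the same for the moment, N m; "grip_width": finger opening in m.
Only numpy, scipy, OpenCV 4.12 (cv2) and the standard library are available. Lean on these libraries where they do the work, as an engineer would, in place of code of your own. Each camera call takes 0.05 s, during which the arm holds its last target.

## Working session

There is one attempt and no reset: what is moved stays moved. The work goes in short steps, Python scripts to look and compute and a tool call to move; the robot and the scene stay as the last step left them, time stands still between calls to the robot, and variables do not carry over. Pictures are saved under pics/ and viewed, and the job is handed in when it is done.

Besides the shell and the picture viewer there is one more tool, called as name(argument=value, ...) on one line, values as JSON. jog_arm: Moves the arm, as the interface text tells. Its arguments: {"type":"object","properties":{"motion":{"type":"array","items":{"type":"array"}},"force":{"type":"number"}},"required":["motion"]}

```bash
mkdir -p pics; python3 - <<'E'
from bench import r
import cv2,numpy as np
o=r.get_obs();print(o)
print(r.tip_extent)
for n in ["side","top","wrist"]:
    f=r.grab_frame(n)
    cv2.imwrite(f"pics/a_{n}.png",f["image"][:,:,::-1])
    np.savez(f"a_{n}.npz",**f)
    print(n,{k:f[k] for k in f if k not in("image","range_z")})
E
```

```text
{'clock': 0.0, 'joints': array([-1.31508757,  0.4778509 ,  0.02235144,  1.55641599, -0.01151242,
        1.10928709, -0.08307696]), 'qvel': array([ 0.0002958 ,  0.00078646,  0.00049554, -0.00167963,  0.0017681 ,
        0.00241457, -0.00066857]), 'tau': array([ 2.04350267e-04, -5.96423578e+01,  1.60738081e+00, -2.81204742e+01,
        1.23418905e-02,  9.14461358e-03,  7.13827461e-06]), 'tcp_pos': array([0.24001146, 0.6303124 , 0.24930681]), 'orientation': array([-1.55371171,  0.28565703, -0.28533955]), 'contact_force': array([-0.19914833, -0.35890513, -0.6825498 ]), 'moment': array([ 0.04603687, -0.05215634,  0.02845075]), 'grip_width': 0.08524849489944653}
0.019
side {'fx': 387.96953886302697, 'fy': 387.96953886302697, 'cx': 314.9892090981402, 'cy': 197.1600652849342, 'k1': 3.706999753267373e-05, 'xyz': array([ 0.1965322 , -0.67578476,  0.81611549]), 'orientation': array([-2.24310692,  0.71991031, -0.30470378])}
top {'fx': 400.0574469794333, 'fy': 400.0574469794333, 'cx': 319.2154177325473, 'cy': 197.88874884666282, 'k1': -0.026477212950793565, 'xyz': array([ 0.53231727, -0.10897447,  1.39341021]), 'orientation': array([-2.18110035,  2.21837532, -0.06510137])}
wrist {'fx': 351.1331502094802, 'fy': 351.1331502094802, 'cx': 319.6627765780673, 'cy': 204.36949861652752, 'k1': -0.022704485124163735, 'xyz': array([0.1655108 , 0.65869343, 0.37274673]), 'orientation': array([2.36305877, 1.6276697 , 0.25648573])}
```

View pics/a_side.png

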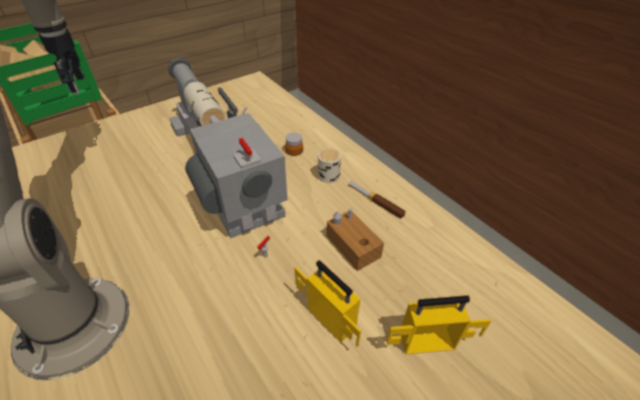

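View pics/a_top.png

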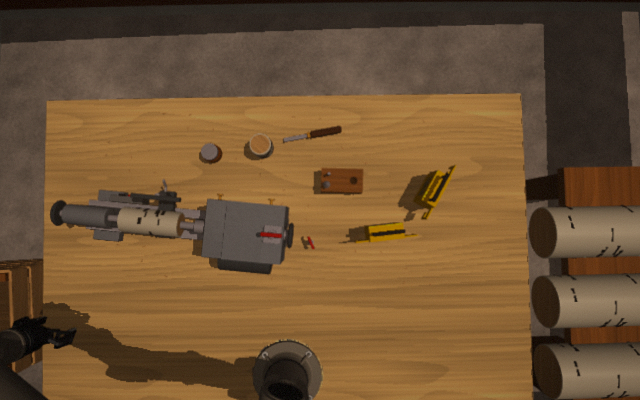

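View pics/a_wrist.png

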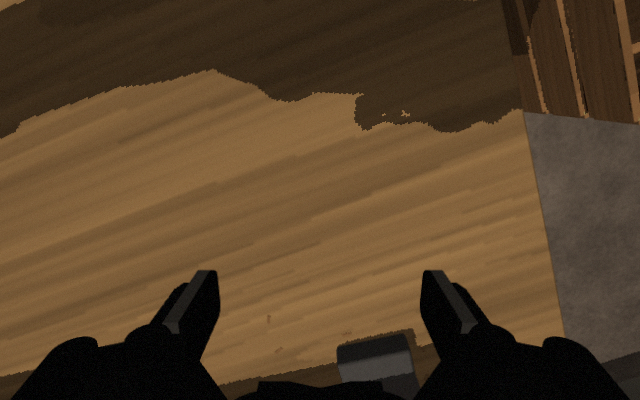

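```bash
cat > h.py <<'E'
import numpy as np,cv2
from scipy.spatial.transform import Rotation as R
def load(p): return dict(np.load(p))
def und(f,u,v):
    K=np.array([[f["fx"],0,f["cx"]],[0,f["fy"],f["cy"]],[0,0,1]],float)
    p=np.stack([np.ravel(u),np.ravel(v)],-1).astype(float)
    return cv2.undistortPoints(p[:,None],K,np.array([float(f["k1"]),0,0,0,0]))[:,0]
def rays(f,u,v):
    s=und(f,u,v); d=np.c_[s,np.ones(len(s))]
    return R.from_rotvec(f["orientation"]).apply(d)
def plane(f,u,v,z):
    d=rays(f,u,v); t=(z-f["xyz"][2])/d[:,2]
    return f["xyz"]+d*t[:,None]
def cloud(f):
    v,u=np.mgrid[0:400,0:640]
    d=rays(f,u,v); P=f["xyz"]+d*f["range_z"].reshape(-1,1)
    P[f["range_z"].ravel()<=0]=np.nan
    return P.reshape(400,640,3)
def proj(f,P):
    K=np.array([[f["fx"],0,f["cx"]],[0,f["fy"],f["cy"]],[0,0,1]],float)
    Rt=R.from_rotvec(f["orientation"]).inv()
    q=Rt.apply(np.atleast_2d(P)-f["xyz"]);
    return cv2.projectPoints(q[:,None],np.zeros(3),np.zeros(3),K,np.array([float(f["k1"]),0,0,0,0]))[0][:,0]
def snap(n,name):
    from bench import r
    f=r.grab_frame(n); cv2.imwrite(f"pics/{name}.png",f["image"][:,:,::-1]); np.savez(name+".npz",**f); return f
E
python3 - <<'E'
from h import *
f=load("a_top.npz");im=f["image"][:,:,::-1]
c=im[120:290,180:480]
cv2.imwrite("pics/b_top.png",cv2.resize(c,None,fx=2.66,fy=2.66,interpolation=cv2.INTER_CUBIC))
f2=load("a_side.npz");c=f2["image"][100:370,180:500,::-1]
cv2.imwrite("pics/b_side.png",cv2.resize(c,None,fx=2.2,fy=2.2,interpolation=cv2.INTER_CUBIC))
P=cloud(f);Q=cloud(f2)
for n,u,v in [("boss",262,234),("pinbar",271,234),("head",240,225),("bench",330,300),("block",330,190),("hole",353,181),("coverL",388,232),("coverR",437,187),("offcut",260,145),("wax",209,152),("smallpin",309,242)]:
    print(n,P[v,u].round(3))
for n,u,v in [("pin",244,146),("smallpin",263,243),("coverL",333,280),("coverR",443,302),("block",345,240),("hole",364,242)]:
    print(n,Q[v,u].round(3))
E
```

```text
boss [0.491 0.041 0.284]
pinbar [0.491 0.016 0.284]
head [0.516 0.111 0.233]
bench [ 0.249 -0.153 -0.002]
block [ 0.625 -0.157  0.064]
hole [ 0.66  -0.24   0.003]
coverL [ 0.487 -0.327  0.175]
coverR [ 0.622 -0.486  0.161]
offcut [0.776 0.071 0.089]
wax [0.761 0.247 0.059]
smallpin [ 0.452 -0.084  0.034]
pin [0.484 0.009 0.284]
smallpin [ 0.451 -0.094  0.062]
coverL [ 0.479 -0.339  0.17 ]
coverR [ 0.617 -0.498  0.17 ]
block [ 0.623 -0.206  0.062]
hole [ 0.67  -0.227  0.042]
```

View pics/b_top.png

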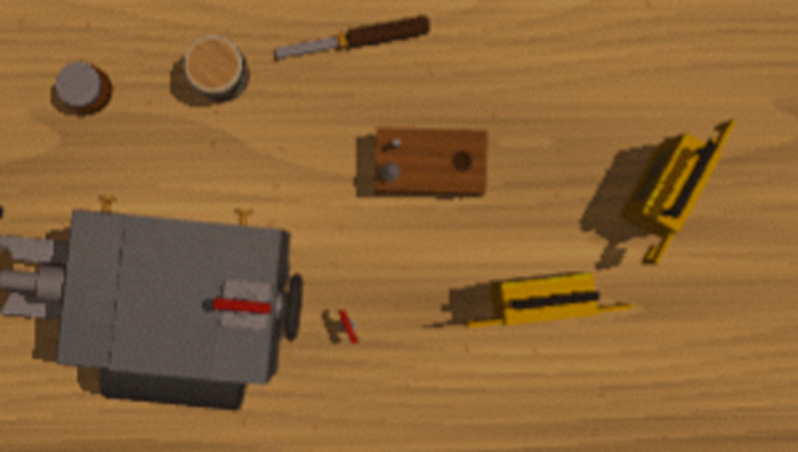

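View pics/b_side.png

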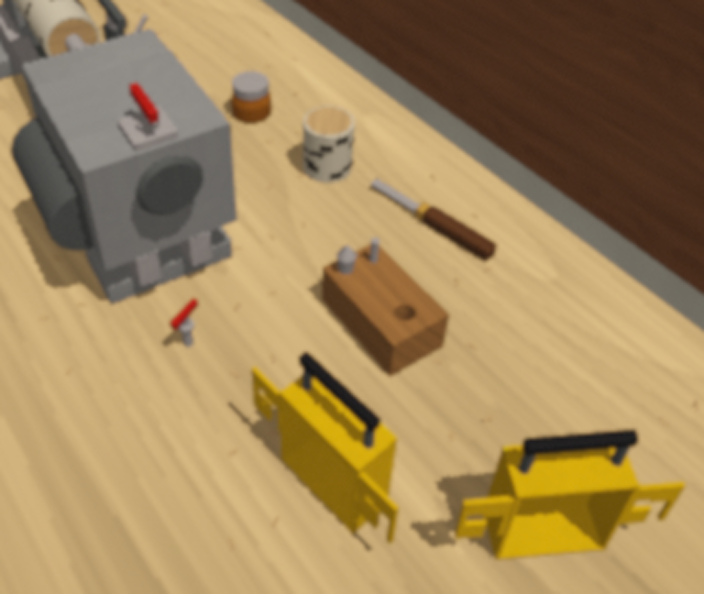

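```bash
cat >> h.py <<'E'
def Rtool(yaw):
    # tool down; yaw = heading of tool z (opening dir) in world xy
    z=np.array([np.cos(yaw),np.sin(yaw),0]); y=np.array([0,0,-1.]); x=np.cross(y,z)
    return np.c_[x,y,z]
def go(p,yaw=None,tool=None):
    from bench import r
    o=r.get_obs(); M=R.from_rotvec(o["orientation"]).as_matrix()
    d=M.T@(np.array(p)-o["tcp_pos"])
    print("tcp",o["tcp_pos"].round(4),"shift mm",(d*1000).round(1))
    if yaw is not None:
        for k in (0,np.pi):
            print("turn deg",np.degrees(R.from_matrix(M.T@Rtool(yaw+k)).as_rotvec()).round(2))
    print("toolz yaw",np.degrees(np.arctan2(M[1,2],M[0,2])).round(2),"F",o["contact_force"].round(1),"grip",round(o["grip_width"],4),"t",round(o["clock"],2), "q7",o["joints"].round(2))
E
python3 - <<'E'
from h import *
from bench import r
o=r.get_obs(); M=R.from_rotvec(o["orientation"]).as_matrix();print(M.round(3))
go([0.24,0.63,0.42],0)
f=load("a_wrist.npz")
print("cam off in tool",M.T@(f["xyz"]-o["tcp_pos"]),(M.T@R.from_rotvec(f["orientation"]).as_matrix()).round(3))
for n in("top","side"):
    f=load(f"a_{n}.npz");P=cloud(f);im=f["image"].astype(int)
    red=(im[...,0]>130)&(im[...,1]<60)&(im[...,2]<60)
    nl,lab,st,ce=cv2.connectedComponentsWithStats(red.astype(np.uint8))
    for i in range(1,nl):
        if st[i,4]>15:
            v,u=np.nonzero(lab==i);print(n,st[i],ce[i].round(1),np.nanmedian(P[v,u],0).round(3))
            (c,s,a)=cv2.minAreaRect(np.c_[u,v].astype(np.float32));print(c,s,a,plane(f,[c[0]],[c[1]],0.283))
    if n=="top":
        hz=(np.abs(P[...,2]-0.235)<0.012)&(np.arange(640)[None]>190)&(np.arange(640)[None]<300)
        hz=hz.astype(np.uint8); nl,lab,st,ce=cv2.connectedComponentsWithStats(hz)
        i=1+np.argmax(st[1:,4]); print(st[i])
        v,u=np.nonzero(lab==i); rc=cv2.minAreaRect(np.c_[u,v].astype(np.float32));b=cv2.boxPoints(rc);print(b, plane(f,b[:,0],b[:,1],0.235).round(3))
E
```

```text
[[ 0.935 -0.     0.356]
 [-0.356 -0.001  0.935]
 [ 0.    -1.    -0.001]]
tcp [0.2401 0.6304 0.2496] shift mm [ 1.000e-01 -1.704e+02 -7.000e-01]
turn deg [7.000e-02 6.916e+01 5.000e-02]
turn deg [ 6.0000e-02 -1.1084e+02 -7.0000e-02]
toolz yaw 69.16 F [ 0.8 -0.1  0.2] grip 0.0853 t 0.15 q7 [-1.32  0.48  0.02  1.56 -0.01  1.11 -0.08]
cam off in tool [-0.07970383 -0.12318701 -0.00027919] [[ 0.001  0.951  0.31 ]
 [ 0.001 -0.31   0.951]
 [ 1.    -0.001 -0.001]]
top [261 233  20   4  37] [270.9 234.6] [0.488 0.016 0.282]
(270.54949951171875, 234.50494384765625) (19.104713439941406, 1.8905706405639648) 5.710592269897461 [[0.48949639 0.01747126 0.283     ]]
top [308 237   6  12  23] [310.7 242.6] [ 0.451 -0.091  0.061]
(310.6723937988281, 242.4310302734375) (12.070197105407715, 1.6712582111358643) 68.19859313964844 [[ 0.46575303 -0.0931098   0.283     ]]
[ 201  198   85   67 4546]
[[200.47418 256.52136]
 [206.07867 197.67416]
 [285.7843  205.26517]
 [280.1798  264.11237]] [[ 0.428  0.226  0.235]
 [ 0.597  0.209  0.235]
 [ 0.571 -0.022  0.235]
 [ 0.402 -0.004  0.235]]
side [240 139  11  16  66] [245.2 146.1] [0.487 0.008 0.283]
(245.33108520507812, 146.26351928710938) (18.01838493347168, 3.719923973083496) 54.462318420410156 [[0.486965   0.00796128 0.283     ]]
side [258 237  11  12  41] [262.8 242.9] [ 0.449 -0.094  0.062]
(263.5, 242.50001525878906) (2.8284268379211426, 14.142135620117188) 45.0 [[ 0.37741399 -0.26427216  0.283     ]]
```

jog_arm(motion=[[1,[0,-0.03,0],[0,0,0]],[1,[0,-0.03,0],[0,0,0]],[1,[0,-0.03,0],[0,0,0]],[1,[0,-0.03,0],[0,0,0]],[1,[0.023,-0.03,-0.024],[0,0,0]],[1,[0.023,0,-0.024],[0,0,0]],[1,[0.023,0,-0.024],[0,0,0]],[1,[0.023,0,-0.024],[0,0,0]],[1,[0.023,0,-0.024],[0,0,0]],[1,[0.023,0,-0.024],[0,0,0]]])

```text
clock: 0.98
tcp_pos: [0.3174, 0.4475, 0.398]
orientation: [-1.552, 0.286, -0.285]
contact_force: [0.5, 0.5, -0.1]
grip_width: 0.0854
```

jog_arm(motion=[[1,[0.023,0,-0.025],[0,0,0]],[1,[0.023,0,-0.025],[0,0,0]],[1,[0.023,0,-0.025],[0,0,0]],[1,[0.023,0,-0.025],[0,0,0]],[1,[0.023,0,-0.025],[0,0,0]],[1,[0.023,0,-0.025],[0,0,0]],[1,[0.023,0,-0.025],[0,0,0]],[1,[0.023,0,-0.025],[0,0,0]],[1,[0.023,0,-0.025],[0,0,0]],[1,[0.023,0,-0.025],[0,0,0]]])

```text
clock: 1.82
tcp_pos: [0.4431, 0.132, 0.3982]
orientation: [-1.552, 0.285, -0.285]
contact_force: [0.2, 0.4, 0.1]
grip_width: 0.0853
```

jog_arm(motion=[[1,[0.023,0,-0.025],[0,0,0]],[1,[0.023,0,-0.025],[0,0,0]],[1,[0.023,0,-0.025],[0,0,0]],[1,[0.023,0,-0.025],[0,0,0]],[1,[0,0,0],[0,7,0]],[1,[0,0,0],[0,7,0]],[1,[0,0,0],[0,7,0]],[1,[0,0,0],[0,7,0]],[1,[0,0,0],[0,7,0]],[1,[0,0,0],[0,7,0]]])

```text
clock: 2.65
tcp_pos: [0.4931, 0.0075, 0.398]
orientation: [-1.395, 0.859, -0.858]
contact_force: [-1.2, 0.2, 0.0]
grip_width: 0.0852
```

jog_arm(motion=[[1,[0,0,0],[0,7,0]],[1,[0,0,0],[0,7,0]],[1,[0,0,0],[0,7,0]],[1,[0,0,0],[0,7,0]],[1,[0,0,0],[0,5.6,0]],[1,[0,0,0],[0,0,0]]])

```text
clock: 3.15
tcp_pos: [0.4931, 0.0076, 0.398]
orientation: [-1.153, 1.294, -1.294]
contact_force: [-0.3, 0.3, -0.4]
grip_width: 0.0854
```

```bash
python3 - <<'E'
from h import *
f=snap("wrist","c_wrist"); P=cloud(f);im=f["image"].astype(int)
red=(im[...,0]>90)&(im[...,1]<40)&(im[...,2]<40)
nl,lab,st,ce=cv2.connectedComponentsWithStats(red.astype(np.uint8))
for i in range(1,nl):
    if st[i,4]>100:
        v,u=np.nonzero(lab==i);p=P[v,u];top=p[np.abs(p[:,2]-0.283)<0.006]
        print(st[i],np.nanmin(p,0),np.nanmax(p,0),np.nanmedian(p,0))
        k=np.abs(p[:,2]-0.283)<0.006
        q=plane(f,u[k],v[k],0.283)
        rc=cv2.minAreaRect((q[:,:2]*1000).astype(np.float32));print(rc)
go([0.49,0.012,0.275],np.radians(-6.4))
E
```

```text
[ 306  152   15   78 1103] [ 0.48148773 -0.01008757  0.28031584] [0.49747684 0.04719894 0.28479717] [0.4898205  0.020111   0.28262611]
((489.4959411621094, 18.882923126220703), (56.49852752685547, 9.841489791870117), 83.31817626953125)
tcp [0.4932 0.0076 0.398 ] shift mm [ -4.  123.   -3.6]
turn deg [0.02 0.07 0.  ]
turn deg [ 0.0000e+00 -1.7993e+02 -3.0000e-02]
toolz yaw -6.33 F [-0.6 -0.4 -0.2] grip 0.0853 t 3.2 q7 [-0.69  0.04  0.57  1.8  -0.02  1.31 -0.22]
```

View pics/c_wrist.png

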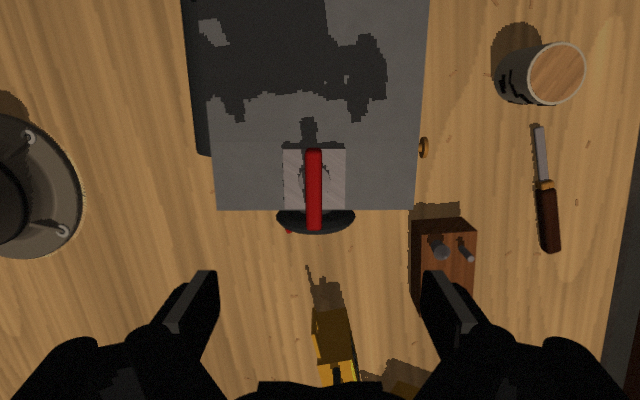

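jog_arm(motion=[[1,[-0.006,0,-0.003],[0,0,0]],[1,[-0.005,0,-0.002],[0,0,0]],[1,[0,0.02,0],[0,0,0]],[1,[0,0.02,0],[0,0,0]],[1,[0,0.02,0],[0,0,0]],[1,[0,0.02,0],[0,0,0]],[1,[0,0.02,0],[0,0,0]],[1,[0,0.012,0],[0,0,0]],[1,[0,0.01,0],[0,0,0]],[1,[0,0,0],[0,0,0]]])

```text
clock: 4.03
tcp_pos: [0.4884, 0.0196, 0.2744]
orientation: [-1.158, 1.292, -1.289]
contact_force: [0.1, 0.4, 0.7]
grip_width: 0.0855
```

jog_arm(motion=[[0,[0,0,0],[0,0,0]],[0,[0,0,0],[0,0,0]],[0,[0,0,0],[0,0,0]],[0,[0,0,0],[0,0,0]],[0,[0,0,0],[0,0,0]],[0,[0,0,0],[0,0,0]],[0,[0,0,0],[0,0,0]],[0,[0,0,0],[0,0,0]]], force=80)

```text
clock: 4.7
tcp_pos: [0.49, 0.0191, 0.2767]
orientation: [-1.153, 1.291, -1.292]
contact_force: [-0.8, 0.7, 5.5]
grip_width: 0.0106
```

jog_arm(motion=[[0,[0,0,0],[0,5,0]],[0,[0,0,0],[0,5,0]],[0,[0,0,0],[0,5,0]],[0,[0,0,0],[0,5,0]],[0,[0,0,0],[0,0,0]],[0,[0,0,0],[0,0,0]]], force=100)

```text
clock: 5.2
tcp_pos: [0.4902, 0.0193, 0.2768]
orientation: [-0.953, 1.54, -1.54]
contact_force: [-1.0, 0.9, 4.6]
grip_width: 0.0103
```

```bash
python3 - <<'E'
from h import *
from bench import r
f=snap("wrist","d_wrist")
go([0.4895,0.0189,0.275],np.radians(-6.4)); print(r.get_obs()["moment"])
E
```

```text
tcp [0.4902 0.0193 0.2768] shift mm [ 0.7  1.8 -0.4]
turn deg [ -0.06 -20.03  -0.06]
turn deg [ 8.0000e-02  1.5997e+02 -8.0000e-02]
toolz yaw -26.43 F [ 0.1 -0.1  4.2] grip 0.01 t 5.25 q7 [-0.71  0.15  0.61  1.99 -0.1   1.03 -0.52]
[ 0.11978403  0.16622182 -0.09854476]
```

View pics/d_wrist.png

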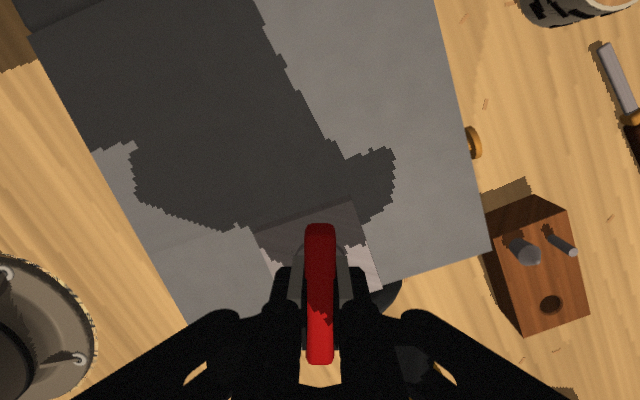

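jog_arm(motion=[[0,[0,-0.002,0],[0,-6,0]],[0,[0,-0.003,0],[0,-6,0]],[0,[0,-0.003,0],[0,-6,0]],[0,[0,-0.003,0],[0,-6,0]],[0,[0,-0.003,0],[0,6,0]],[0,[0,-0.003,0],[0,6,0]],[0,[0,-0.003,0],[0,6,0]],[0,[0,-0.003,0],[0,6,0]],[0,[0,-0.003,0],[0,-6,0]],[0,[0,-0.003,0],[0,-6,0]]])

```text
clock: 6.08
tcp_pos: [0.4889, 0.019, 0.303]
orientation: [-1.084, 1.39, -1.39]
contact_force: [5.9, -0.0, -15.3]
grip_width: 0.0097
```

jog_arm(motion=[[0,[0,-0.003,0],[0,-6,0]],[0,[0,-0.003,0],[0,-6,0]],[0,[0,-0.003,0],[0,6,0]],[0,[0,-0.004,0],[0,0,0]],[0,[0,-0.01,0],[0,0,0]],[0,[0,-0.02,0],[0,0,0]],[0,[0,-0.02,0],[0,0,0]],[0,[0,-0.02,0],[0,0,0]],[0,[0,-0.01,0],[0,0,0]],[0,[0,0,0],[0,0,0]]])

```text
clock: 6.92
tcp_pos: [0.4907, 0.0191, 0.4007]
orientation: [-1.132, 1.314, -1.317]
contact_force: [1.3, 0.3, -2.4]
grip_width: 0.0101
```

```bash
python3 - <<'E'
from h import *
f=snap("wrist","e_wrist");snap("side","e_side");g=snap("top","e_top")
go([0.4895,0.0189,0.275],np.radians(-6.4))
# hole & block: top cam
f0=load("a_top.npz");P=cloud(f0);im=f0["image"].astype(int)
m=(np.abs(P[...,2]-0.06)<0.008);m[:,:310]=0;m[:,372:]=0;m[:160]=0;m[205:]=0
nl,lab,st,ce=cv2.connectedComponentsWithStats(m.astype(np.uint8));i=1+np.argmax(st[1:,4]);print(st[i])
v,u=np.nonzero(lab==i);rc=cv2.minAreaRect(np.c_[u,v].astype(np.float32));b=cv2.boxPoints(rc)
q=plane(f0,b[:,0],b[:,1],0.06);print(q.round(4),q.mean(0),np.linalg.norm(q-np.roll(q,1,0),axis=1))
gry=im.sum(2); h=(gry<130)&(np.arange(640)[None]>335)&(np.arange(640)[None]<366)&(np.arange(400)[:,None]>170)&(np.arange(400)[:,None]<192)
v,u=np.nonzero(h);print(len(u),u.min(),u.max(),v.min(),v.max(),plane(f0,[u.mean()],[v.mean()],0.06))
E
python3 - <<'E'
import cv2,numpy as np
a=cv2.imread("pics/e_wrist.png");b=cv2.imread("pics/e_side.png")
cv2.imwrite("pics/e_both.png",cv2.resize(np.vstack([a,b]),None,fx=.75,fy=.75))
E
```

```text
tcp [0.4891 0.0191 0.3972] shift mm [1.000e-01 1.222e+02 6.000e-01]
turn deg [ 0.09 -2.01  0.03]
turn deg [-5.0000e-02  1.7799e+02  1.4000e-01]
toolz yaw -8.41 F [-0.5  0.3 -1.3] grip 0.0102 t 7.07 q7 [-0.71  0.03  0.57  1.81 -0.02  1.31 -0.28]
[321 168  43  24 897]
[[ 0.6229 -0.1272  0.06  ]
 [ 0.7001 -0.1285  0.06  ]
 [ 0.6978 -0.2694  0.06  ]
 [ 0.6205 -0.2676  0.06  ]] [ 0.66033633 -0.19817998  0.06      ] [0.14047672 0.07723897 0.14090939 0.07733052]
42 350 356 177 183 [[ 0.65822455 -0.23559095  0.06      ]]
```

View pics/e_both.png

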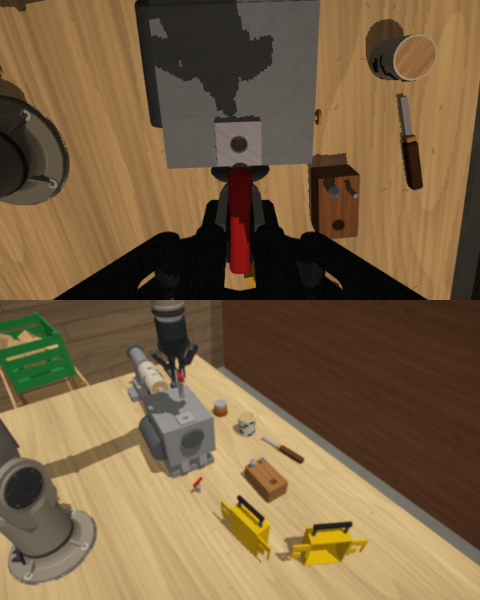

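```bash
python3 - <<'E'
from h import *
from bench import r
f=load("e_wrist.npz");im=f["image"].astype(int);P=cloud(f)
def dark(x0,x1,y0,y1,z,th):
    s=im[y0:y1,x0:x1].sum(2); v,u=np.nonzero(s<th); u+=x0;v+=y0
    rc=cv2.minAreaRect(np.c_[u,v].astype(np.float32))
    p=plane(f,[u.mean()],[v.mean()],z);q=plane(f,u,v,z); print(len(u),u.min(),u.max(),v.min(),v.max(),p, np.ptp(q,0))
dark(300,337,172,212,0.245,170)
dark(434,468,285,312,0.06,130)
red=(im[...,0]>90)&(im[...,1]<40)&(im[...,2]<40)
p=P[red];print(np.nanmedian(p,0),np.nanmin(p,0),np.nanmax(p,0),r.get_obs()["tcp_pos"])
c=f["image"][150:330,280:480,::-1];cv2.imwrite("pics/e_crop.png",cv2.resize(c,None,fx=3.2,fy=3.2,interpolation=cv2.INTER_CUBIC))
E
```

```text
336 308 328 182 201 [[0.48964183 0.01865561 0.245     ]] [0.01697916 0.01674819 0.        ]
197 443 459 293 307 [[ 0.65778243 -0.2340239   0.06      ]] [2.47397136e-02 2.55502589e-02 1.11022302e-16]
[0.4884984  0.00634601 0.40637146] [ 0.45974694 -0.27732576  0.11366238] [0.49370609 0.02647128 0.40801033] [0.48909175 0.0191038  0.39717799]
```

View pics/e_crop.png

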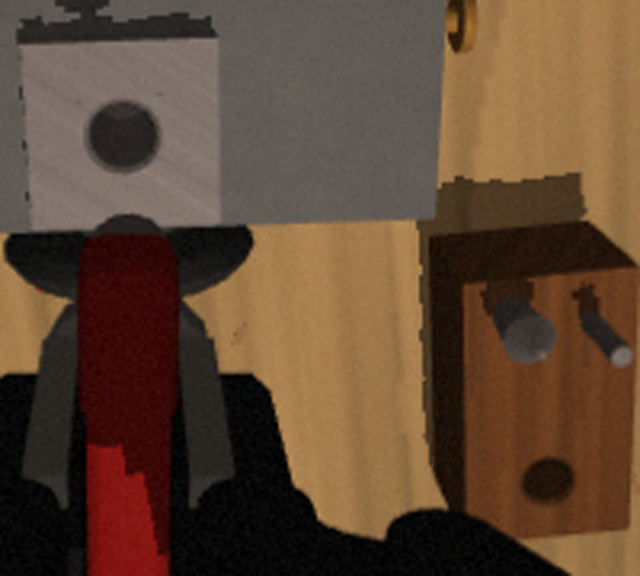

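jog_arm(motion=[[0,[0.0225,0,0.02],[0,0,0]],[0,[0.0225,0,0.0205],[0,0,0]],[0,[0.0225,0,0.0205],[0,0,0]],[0,[0.0225,0,0.0205],[0,0,0]],[0,[0.023,0,0.0205],[0,0,0]],[0,[0.023,0,0.0205],[0,0,0]],[0,[0.023,0,0.0205],[0,0,0]],[0,[0.0225,0,0.0205],[0,0,0]],[0,[0.0225,0,0.02],[0,0,0]],[0,[0.0225,0,0.0205],[0,0,0]]])

```text
clock: 7.9
tcp_pos: [0.6585, -0.2358, 0.3959]
orientation: [-1.138, 1.319, -1.315]
contact_force: [0.5, -0.3, -0.2]
grip_width: 0.0104
```

jog_arm(motion=[[0,[0,0.03,0],[0,0,0]],[0,[0,0.035,0],[0,0,0]],[0,[0,0.035,0],[0,0,0]],[0,[0,0.035,0],[0,0,0]],[0,[0,0.035,0],[0,0,0]],[0,[0,0.035,0],[0,0,0]],[0,[0,0.02,0],[0,0,0]],[0,[0,0.01,0],[0,0,0]],[0,[0,0,0],[0,0,0]],[0,[0,0,0],[0,0,0]]])

```text
clock: 8.73
tcp_pos: [0.6581, -0.2351, 0.1631]
orientation: [-1.137, 1.317, -1.317]
contact_force: [-0.5, -0.4, -1.0]
grip_width: 0.0104
```

```bash
python3 - <<'E'
from h import *
go([0.658,-0.235,0.09],0)
f=snap("side","g_side");w=snap("wrist","g_wrist")
h=proj(f,[0.658,-0.235,0.06])[0];from bench import r
t=r.get_obs()["tcp_pos"];print("hole px",h,"tip px",proj(f,t-[0,0,0.076])[0])
c=f["image"][170:280,290:440,::-1];a=cv2.resize(c,(750,550),interpolation=cv2.INTER_CUBIC);cv2.imwrite("pics/g_crop.png",a)
E
```

```text
tcp [ 0.6581 -0.2351  0.1631] shift mm [-0.1 73.1 -0.1]
turn deg [ 0.04 -8.45  0.02]
turn deg [-3.0000e-02  1.7155e+02  6.0000e-02]
toolz yaw -8.45 F [-0.5 -0.4 -1. ] grip 0.0104 t 8.73 q7 [-0.14  0.67  0.61  1.6  -0.43  1.01  0.45]
hole px [362.91859846 241.49732762] tip px [364.41129401 233.88663849]
```

View pics/g_crop.png

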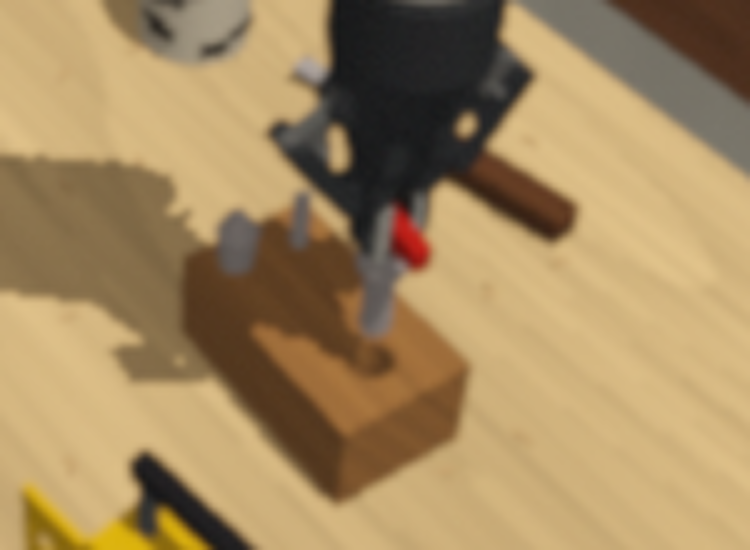

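View pics/g_wrist.png

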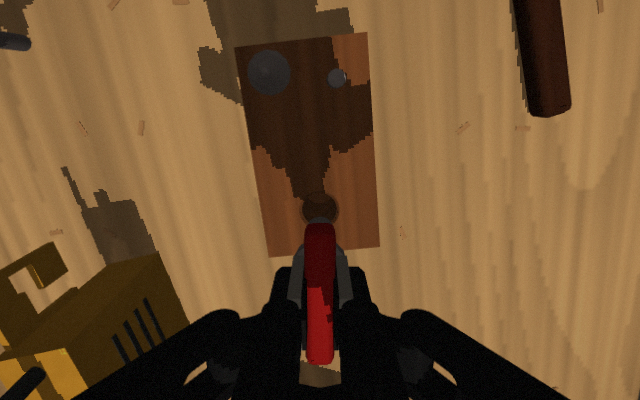

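```bash
python3 - <<'E'
from h import *
f=load("g_wrist.npz");im=f["image"].astype(int)
c=f["image"][180:260,270:370,::-1];cv2.imwrite("pics/g_c2.png",cv2.resize(c,(750,600),interpolation=cv2.INTER_CUBIC))
print(im[205,290:350].sum(1)); print(im[185:225,320].sum(1))
print(proj(f,[0.658,-0.235,0.06]))
for a in np.linspace(0,5.5,12): pass
print(proj(f,[[0.658-.012,-0.235,0.06],[0.658+.012,-0.235,0.06],[0.658,-0.235+.012,0.06]]).round(1))
E
```

```text
[215 224 203 199 201 197 192 186 192 176 167 149 113  74  70  63  59  63
  70  65  46  67  79  56  59  69  63  52  53  59  62  69  58  60  83  56
  74  49  74  63  63  61  69  44  60  57 125 143 146 204 201 196 204 205
 196 191 196 210 211 206]
[ 76  93  91  89  89  85  74  82  88 102  81  90  92  82  97 100  73  97
  64  80  62  64  79  58  67  59  67  60  63  69  74  80 105 104 109 107
 100 101  63  50]
[[318.46082303 210.65081486]]
[[301.2 213.1]
 [335.8 208.2]
 [315.8 194.1]]
```

View pics/g_c2.png

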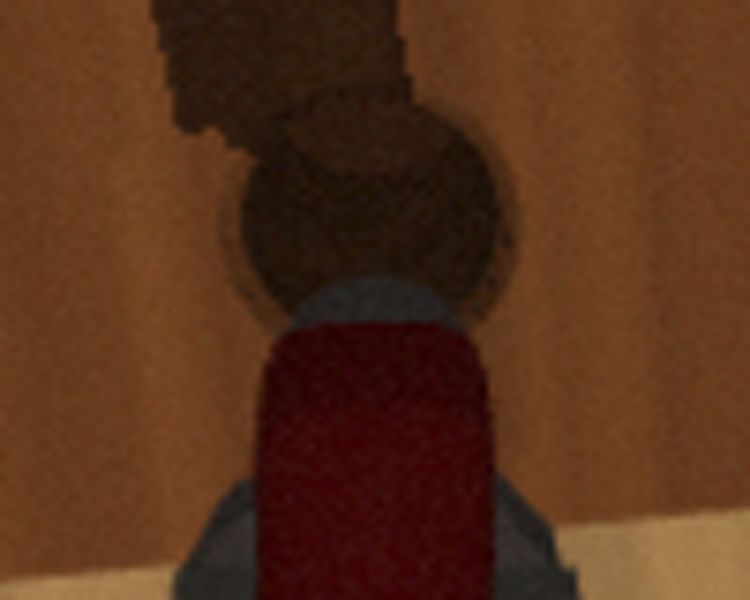

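jog_arm(motion=[[0,[-0.001,0.01,0],[0,0,0]],[0,[0,0.01,0],[0,0,0]],[0,[0,0.01,0],[0,0,0]],[0,[0,0.01,0],[0,0,0]],[0,[0,0.01,0],[0,0,0]],[0,[0,0.01,0],[0,0,0]],[0,[0,0,0],[0,0,0]]])

```text
clock: 9.42
tcp_pos: [0.6569, -0.2332, 0.1002]
orientation: [-1.138, 1.321, -1.314]
contact_force: [-0.1, 0.6, -1.8]
grip_width: 0.01
```

jog_arm(motion=[[0,[0,0.004,0],[0,0,0]],[0,[0,0.004,0],[0,0,0]],[0,[0,0.002,0],[0,0,0]],[0,[0,0,0],[0,0,0]]])

```text
clock: 9.75
tcp_pos: [0.6582, -0.2339, 0.0929]
orientation: [-1.136, 1.317, -1.317]
contact_force: [-0.1, -0.2, -0.9]
grip_width: 0.0102
```

Going in without contact. Lower to the collar and let go.

jog_arm(motion=[[0,[0,0.001,0],[0,0,0]],[0,[0,0.001,0],[0,0,0]],[0,[0,0.001,0],[0,0,0]],[0,[0,0,0],[0,0,0]]])

```text
clock: 10.08
tcp_pos: [0.6587, -0.2341, 0.0919]
orientation: [-1.135, 1.316, -1.317]
contact_force: [-2.8, 0.6, 7.0]
grip_width: 0.0104
```

jog_arm(motion=[[0.3,[0,0,0],[0,0,0]],[0.6,[0,0,0],[0,0,0]],[1,[0,0,0],[0,0,0]],[1,[0,0,0],[0,0,0]],[1,[0,0,0],[0,0,0]],[1,[0,0,0],[0,0,0]],[1,[0,-0.02,0],[0,0,0]],[1,[0,-0.03,0],[0,0,0]],[1,[0,-0.035,0],[0,0,0]],[1,[0,-0.035,0],[0,0,0]]])

```text
clock: 10.92
tcp_pos: [0.6578, -0.2338, 0.2109]
orientation: [-1.137, 1.318, -1.316]
contact_force: [1.1, -0.6, -0.0]
grip_width: 0.0856
```

jog_arm(motion=[[1,[0,-0.035,0],[0,0,0]],[1,[0,-0.035,0],[0,0,0]],[1,[0,-0.035,0],[0,0,0]],[1,[0,-0.035,0],[0,0,0]],[1,[0,-0.035,0],[0,0,0]],[1,[0,-0.02,0],[0,0,0]],[1,[0,0,0],[0,0,0]]])

```text
clock: 11.5
tcp_pos: [0.6595, -0.2353, 0.4113]
orientation: [-1.131, 1.31, -1.323]
contact_force: [-0.2, -0.5, -0.4]
grip_width: 0.0852
```

```bash
python3 - <<'E'
from h import *
f=snap("wrist","i_wrist");s=snap("side","i_side");t=snap("top","i_top")
go([0.49,-0.33,0.4],0)
P=cloud(f);im=f["image"].astype(int);red=(im[...,0]>90)&(im[...,1]<40)&(im[...,2]<40)
nl,lab,st,ce=cv2.connectedComponentsWithStats(red.astype(np.uint8));
for i in range(1,nl):
    if st[i,4]>80:
        p=P[lab==i];print(st[i],np.nanmedian(p,0))
a=cv2.resize(s["image"][150:370,230:500,::-1],(640,520),interpolation=cv2.INTER_CUBIC);cv2.imwrite("pics/i_side_c.png",a)
E
```

```text
tcp [ 0.658  -0.2338  0.4044] shift mm [ 119.9    4.5 -152.1]
turn deg [ 0.05 -8.45 -0.03]
turn deg [4.0000e-02 1.7155e+02 8.0000e-02]
toolz yaw -8.45 F [ 0.8 -0.4 -1.3] grip 0.0854 t 11.65 q7 [-0.18  0.5   0.7   1.31 -0.32  1.44  0.35]
[124  50  28  23 204] [ 0.45343155 -0.08862355  0.06270161]
[313 133   8  46 323] [ 0.65856816 -0.23451638  0.09764683]
```

View pics/i_wrist.png

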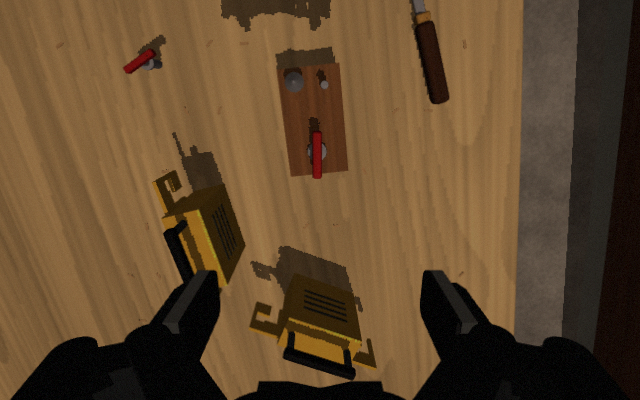

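View pics/i_side_c.png

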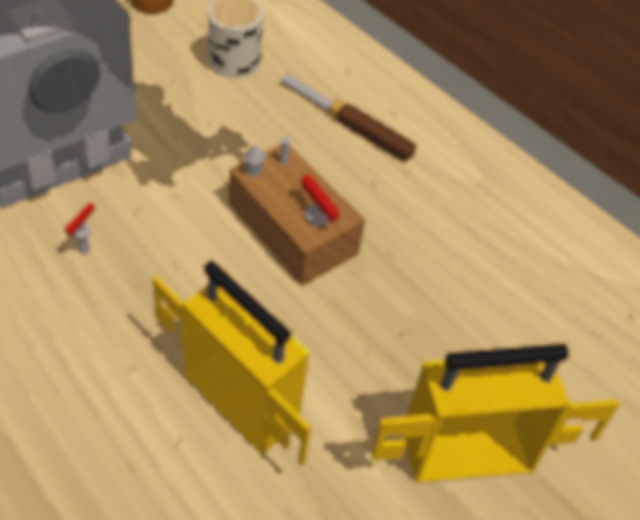

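jog_arm(motion=[[1,[0.011,0.005,-0.016],[0,0,0]],[1,[0.014,0.0125,-0.02],[0,0,0]],[1,[0.014,0.0125,-0.02],[0,0,0]],[1,[0.014,0.0125,-0.02],[0,0,0]],[1,[0.014,0.0125,-0.02],[0,0,0]],[1,[0.014,0.0125,-0.02],[0,0,0]],[1,[0.014,0.0125,-0.02],[0,0,0]],[1,[0.015,0.0125,-0.02],[0,-7,0]],[1,[0,0,0],[0,-7,0]],[1,[0,0,0],[0,0,0]]])

```text
clock: 12.48
tcp_pos: [0.4853, -0.32, 0.3107]
orientation: [-1.255, 1.14, -1.133]
contact_force: [0.2, 0.8, -0.7]
grip_width: 0.0855
```

```bash
python3 - <<'E'
from h import *
f=snap("wrist","j_wrist")
P=cloud(f)
go([0.487,-0.327,0.164],np.radians(6))
m=(np.abs(P[...,2]-0.171)<0.006)&(f["image"].sum(2)<120)
nl,lab,st,ce=cv2.connectedComponentsWithStats(m.astype(np.uint8));
for i in range(1,nl):
    if st[i,4]>150:
        v,u=np.nonzero(lab==i);q=plane(f,u,v,0.171)
        print(st[i],np.nanmedian(P[lab==i],0),cv2.minAreaRect((q[:,:2]*1000).astype(np.float32)))
E
```

```text
tcp [ 0.487  -0.3194  0.3114] shift mm [  7.9 147.4  -0.5]
turn deg [ 0.09 -0.61 -0.1 ]
turn deg [1.6000e-01 1.7939e+02 1.5000e-01]
toolz yaw 5.39 F [ 0.6  0.1 -0.3] grip 0.0852 t 12.53 q7 [-0.07  0.32  0.69  1.74 -0.22  1.16  0.78]
[ 312  146   16  119 1726] [ 0.48489331 -0.32559593  0.17043775] ((485.1377258300781, -329.4775695800781), (11.559914588928223, 98.30467987060547), 5.416346549987793)
[402 352  33  26 394] [ 0.5913207  -0.47475318  0.17019101] ((591.5873413085938, -473.70526123046875), (13.37205696105957, 34.42601013183594), 59.70602798461914)
```

View pics/j_wrist.png

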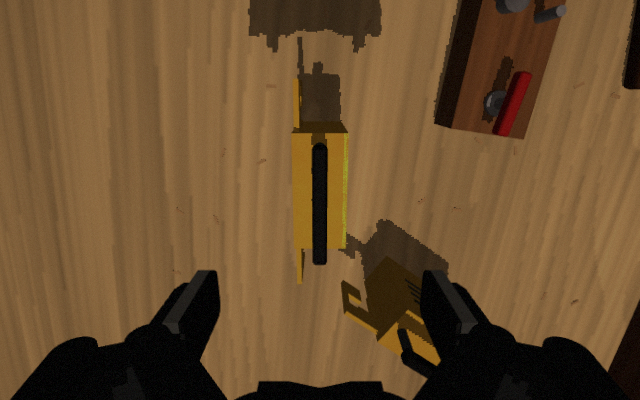

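jog_arm(motion=[[1,[0.005,0.01,-0.0015],[0,0,0]],[1,[0.005,0.02,-0.0015],[0,0,0]],[1,[0,0.025,0],[0,0,0]],[1,[0,0.025,0],[0,0,0]],[1,[0,0.025,0],[0,0,0]],[1,[0,0.02,0],[0,0,0]],[1,[0,0.012,0],[0,0,0]],[1,[0,0.01,0],[0,0,0]],[1,[0,0,0],[0,0,0]],[1,[0,0,0],[0,0,0]]])

```text
clock: 13.37
tcp_pos: [0.4862, -0.3302, 0.1658]
orientation: [-1.254, 1.138, -1.138]
contact_force: [-0.8, 0.3, 0.5]
grip_width: 0.0851
```

jog_arm(motion=[[0,[0,0,0],[0,0,0]],[0,[0,0,0],[0,0,0]],[0,[0,0,0],[0,0,0]],[0,[0,0,0],[0,0,0]],[0,[0,0,0],[0,0,0]],[0,[0,0,0],[0,0,0]],[0,[0,0,0],[0,0,0]],[0,[0,0,0],[0,0,0]]], force=110)

```text
clock: 14.03
tcp_pos: [0.486, -0.3301, 0.1662]
orientation: [-1.253, 1.137, -1.138]
contact_force: [-1.3, 1.7, 5.5]
grip_width: 0.0099
```

```bash
python3 - <<'E'
from h import *
f=snap("wrist","k_wrist")
go([0.487,-0.327,0.164],np.radians(6))
E
```

```text
tcp [ 0.486  -0.3301  0.1663] shift mm [-3.   2.3  1.3]
turn deg [-0.03 -0.45 -0.01]
turn deg [ 1.0000e-02  1.7955e+02 -5.0000e-02]
toolz yaw 5.55 F [-1.4  1.4  6.5] grip 0.0096 t 14.08 q7 [ 0.03  0.49  0.61  1.88 -0.36  0.88  0.92]
```

View pics/k_wrist.png

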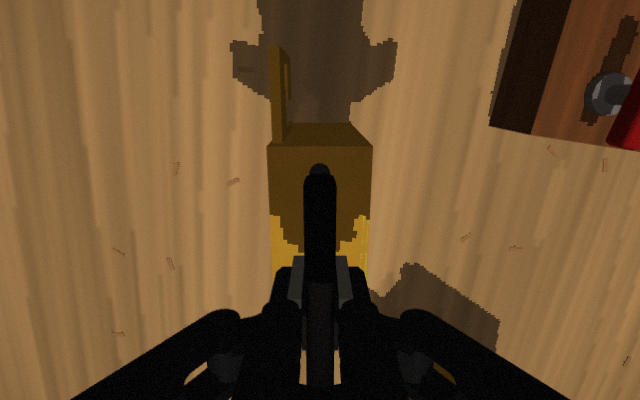

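jog_arm(motion=[[0,[0,-0.01,0],[0,0,0]],[0,[0,-0.02,0],[0,0,0]],[0,[0,-0.03,0],[0,0,0]],[0,[0,-0.035,0],[0,0,0]],[0,[0,-0.035,0],[0,0,0]],[0,[0,-0.035,0],[0,0,0]],[0,[0,-0.035,0],[0,0,0]],[0,[0,-0.03,0],[0,0,0]],[0,[0,-0.02,0],[0,0,0]],[0,[0,0,0],[0,0,0]]])

```text
clock: 14.92
tcp_pos: [0.4866, -0.3313, 0.4201]
orientation: [-1.251, 1.132, -1.143]
contact_force: [0.9, -1.0, -4.2]
grip_width: 0.0098
```

```bash
python3 - <<'E'
from h import *
go([0.6,0,0.4],np.radians(-6.5))
fs=[load("c_wrist.npz"),load("a_top.npz")]
for n,f in zip("wt",fs):
    P=cloud(f);z=P[...,2]
    m=(np.abs(z-0.235)<0.006)&(P[...,1]<0.24)&(P[...,1]>-0.05)&(P[...,0]<.65)
    m=cv2.morphologyEx(m.astype(np.uint8),cv2.MORPH_OPEN,np.ones((3,3)))
    nl,lab,st,ce=cv2.connectedComponentsWithStats(m);i=1+np.argmax(st[1:,4])
    v,u=np.nonzero(lab==i);q=plane(f,u,v,0.235)[:,:2];
    rc=cv2.minAreaRect((q*1000).astype(np.float32));print(n,"head",rc,cv2.boxPoints(rc).round(0).tolist())
    im=f["image"];h=cv2.cvtColor(im,cv2.COLOR_RGB2HSV)
    s=(P[...,0]>0.55)&(P[...,0]<0.64)&(P[...,1]>-0.02)&(P[...,1]<0.22)&(z>0.15)&(z<0.22)
    nl,lab,st,ce=cv2.connectedComponentsWithStats(s.astype(np.uint8))
    for i in range(1,nl):
        if st[i,4]>4:
            p=P[lab==i];hi=p[:,2]>0.19
            print(st[i],np.median(p,0).round(4),p.min(0).round(4),p.max(0).round(4))
# front edge line fit in wrist picture
E
```

```text
tcp [ 0.4866 -0.3313  0.4201] shift mm [-319.    19.9  144.7]
turn deg [-0.36 12.02  0.16]
turn deg [   0.24 -167.98    0.53]
toolz yaw 5.52 F [ 0.9 -1.  -4.2] grip 0.0098 t 14.92 q7 [-0.08  0.25  0.73  1.57 -0.17  1.38  0.76]
w head ((495.0738525390625, 69.24669647216797), (161.5885467529297, 170.5709686279297), 83.3446044921875) [[401.0, -1.0], [570.0, -21.0], [589.0, 140.0], [420.0, 159.0]]
[418 137  11  21 184] [0.5905 0.0262 0.1999] [0.586  0.0165 0.188 ] [0.5949 0.0344 0.2056]
t head ((499.6310729980469, 101.95553588867188), (229.92880249023438, 170.0956573486328), 83.59786224365234) [[402.0, -3.0], [571.0, -22.0], [597.0, 207.0], [428.0, 226.0]]
[217 193   7   6  19] [0.6067 0.1776 0.198 ] [0.5977 0.1693 0.1927] [0.6128 0.1866 0.2058]
[269 198   6   6  20] [0.5889 0.0246 0.2004] [0.58   0.0157 0.1926] [0.595  0.0303 0.2052]
[286 211   2   3   5] [ 0.5532 -0.0194  0.1597] [ 0.55   -0.02    0.1506] [ 0.5561 -0.0193  0.1957]
```

jog_arm(motion=[[0,[-0.01,0,0.005],[0,0,0]],[0,[-0.02,0,0.011],[0,0,0]],[0,[-0.03,0,0.016],[0,0,0]],[0,[-0.03,0,0.016],[0,0,0]],[0,[-0.03,0,0.016],[0,0,0]],[0,[-0.03,0,0.016],[0,0,0]],[0,[-0.03,0,0.016],[0,0,0]],[0,[-0.03,0,0.016],[0,0,0]],[0,[-0.03,0,0.016],[0,0,0]],[0,[-0.03,0,0.016],[0,0,0]]])

```text
clock: 15.75
tcp_pos: [0.6021, -0.0443, 0.4125]
orientation: [-1.257, 1.141, -1.134]
contact_force: [1.1, -0.1, -5.3]
grip_width: 0.0096
```

jog_arm(motion=[[0,[-0.03,0,0.016],[0,0,0]],[0,[-0.03,0,0.016],[0,0,0]],[0,[-0.03,0,0.016],[0,0,0]],[0,[-0.03,0,0.016],[0,0,0]],[0,[-0.02,0,0.011],[0,2,0]],[0,[-0.01,0,0.006],[0,4,0]],[0,[0,0,0],[0,4,0]],[0,[0,0,0],[0,2,0]],[0,[0,0,0],[0,0,0]],[0,[0,0,0],[0,0,0]]])

```text
clock: 16.58
tcp_pos: [0.6684, 0.1104, 0.413]
orientation: [-1.159, 1.293, -1.289]
contact_force: [-0.4, 0.2, -4.8]
grip_width: 0.0096
```

```bash
python3 - <<'E'
from h import *
f=snap("wrist","l_wrist");snap("top","l_top")
go([0.6139,0.1096,0.345],np.radians(-6.5))
P=cloud(f);s=(P[...,0]>0.57)&(P[...,0]<0.62)&(P[...,2]>0.17)&(P[...,2]<0.212)&(P[...,1]>0)
nl,lab,st,ce=cv2.connectedComponentsWithStats(s.astype(np.uint8))
for i in range(1,nl):
    if st[i,4]>15:
        p=P[lab==i];print(st[i],np.median(p,0).round(4),p.min(0).round(4),p.max(0).round(4))
E
```

```text
tcp [0.6689 0.1098 0.4142] shift mm [  6.3  69.4 -54.4]
turn deg [0.13 0.11 0.03]
turn deg [ 5.0000e-02 -1.7989e+02 -2.1000e-01]
toolz yaw -6.39 F [-0.6  0.2 -4.9] grip 0.0096 t 16.68 q7 [-0.63  0.43  0.57  1.35 -0.23  1.44 -0.18]
[224  78  30  67 851] [0.5942 0.1801 0.1978] [0.5883 0.151  0.1702] [0.612  0.2089 0.212 ]
[239 239  24  48 514] [0.5761 0.0275 0.1972] [5.700e-01 2.000e-04 1.703e-01] [0.5946 0.0395 0.2119]
```

View pics/l_wrist.png

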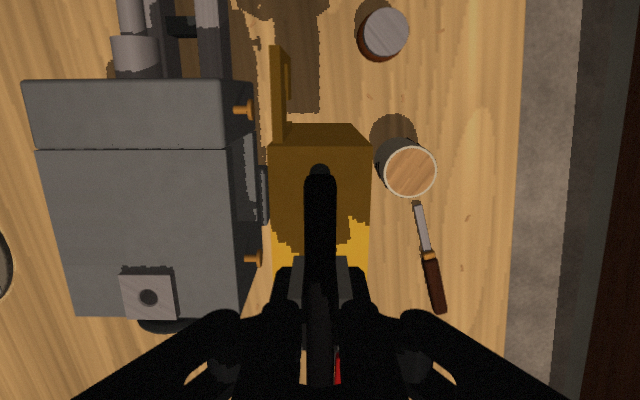

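View pics/l_top.png

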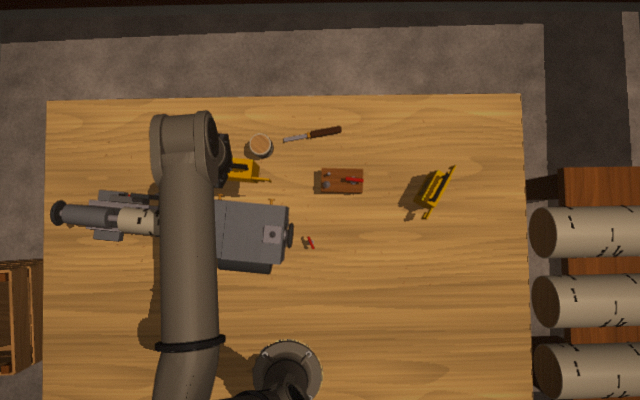

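```bash
python3 - <<'E'
from h import *
from bench import r
f=load("l_wrist.npz");P=cloud(f);hsv=cv2.cvtColor(f["image"],cv2.COLOR_RGB2HSV)
o=r.get_obs();M=R.from_rotvec(o["orientation"]).as_matrix();t=o["tcp_pos"]
th=np.radians(173.5);O=np.array([.4993,.1025,0])
L=np.array([[np.cos(th),-np.sin(th),0],[np.sin(th),np.cos(th),0],[0,0,1]])
org=(hsv[...,0]>8)&(hsv[...,0]<28)&(hsv[...,1]>120)&(hsv[...,2]>60)
for nm,(x0,x1,y0,y1) in {"b":(226,262,90,130),"a":(236,270,240,280)}.items():
    m=np.zeros_like(org);m[y0:y1,x0:x1]=org[y0:y1,x0:x1]
    m&=(P[...,2]>0.18)&(P[...,2]<.21)
    p=(P[m]-O)@L*1000
    v,u=np.nonzero(m);print(nm,m.sum(),"lathe mm min",p.min(0).round(1),"max",p.max(0).round(1),"med",np.median(p,0).round(1),u.min(),u.max(),v.min(),v.max())
    hd=p[p[:,0]<-97]; print("  head y mid",(hd[:,1].min()+hd[:,1].max())/2, "shank y",np.median(p[p[:,0]>-97][:,1]) if (p[:,0]>-97).any() else None)
T=(P-t)@M*1000
ear=(T[...,0]<-58)&(T[...,1]>20)&(T[...,1]<140)&(abs(T[...,2])<30)
e=T[ear];print("ear",ear.sum(),np.percentile(e,[1,5,50,95,99],axis=0).round(1))
bar=(f["image"].sum(2)<120)&(abs(T[...,2])<9)&(abs(T[...,1])<14)&(T[...,0]<-30)
b=T[bar];print("bar",np.percentile(b,[1,5,50,95,99],axis=0).round(1))
box=(T[...,0]<-45)&(T[...,0]>-58)&(T[...,1]>30)&(T[...,1]<140)&(abs(T[...,2])<40);b=T[box];print("box",np.percentile(b,[1,5,50,95,99],axis=0).round(1))
top=(abs(T[...,0]+40)<8)&(T[...,1]>30)&(T[...,1]<60)&(abs(T[...,2])<40);b=T[top];print("boxtop",np.percentile(b,[1,5,50,95,99],axis=0).round(1))
a=cv2.resize(f["image"][30:300,220:340,::-1],(356,800)[:2],interpolation=cv2.INTER_CUBIC);cv2.imwrite("pics/l_crop.png",cv2.resize(f["image"][30:180,210:410,::-1],(800,600),interpolation=cv2.INTER_CUBIC))
E
```

```text
b 229 lathe mm min [-102.4  -98.   190.8] max [-84.1 -78.7 205.9] med [-98.1 -88.5 199. ] 232 253 99 120
  head y mid -88.34156900719957 shank y -88.20279686852041
a 173 lathe mm min [-102.5   56.6  185.4] max [-84.8  75.2 206.3] med [-98.7  64.9 198.8] 244 262 250 267
  head y mid 65.88096979834967 shank y 64.98162369469833
ear 1672 [[-99.3  51.5 -24.4]
 [-98.   52.  -24. ]
 [-81.3  53.6 -20.4]
 [-60.2 104.3 -19.4]
 [-58.4 115.3 -19.4]]
bar [[-49.9  -4.3  -6.4]
 [-49.7  -3.9  -5.9]
 [-41.4  -2.6  -0.5]
 [-31.2   2.9   4.6]
 [-30.3   6.9   5.1]]
box [[-56.9  35.3 -25.2]
 [-54.9  41.9 -22.5]
 [-53.8  43.6  -0.6]
 [-45.9 118.7  21.6]
 [-45.2 138.4  23.6]]
boxtop [[-47.8  33.5 -25.5]
 [-47.3  41.5 -23.9]
 [-41.4  42.9  -1.5]
 [-33.   43.9  22. ]
 [-32.2  44.4  23.7]]
```

View pics/l_crop.png

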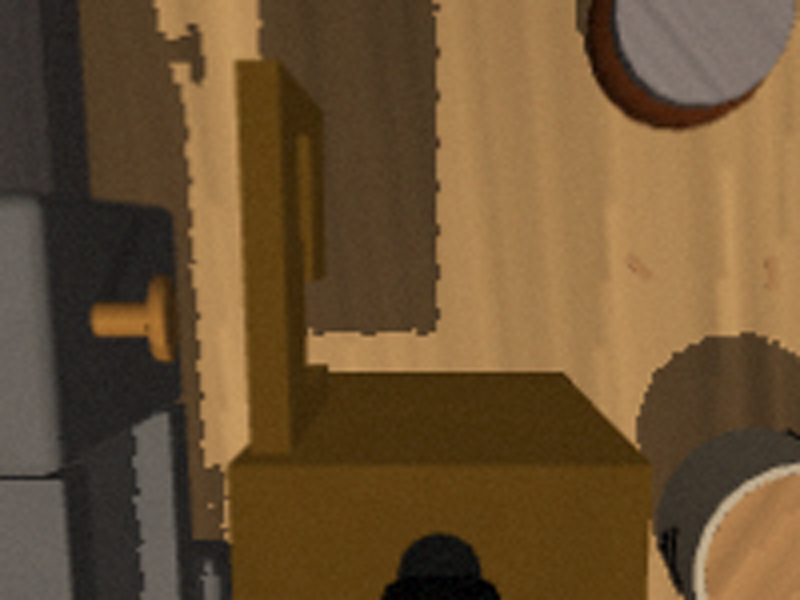

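jog_arm(motion=[[0,[0.001,0,-0.01],[0,0,0]],[0,[0.001,0.002,-0.015],[0,0,0]],[0,[0.001,0.004,-0.015],[0,0,0]],[0,[0.001,0.004,-0.01],[0,0,0]],[0,[0.001,0.004,-0.004],[0,0,0]],[0,[0,0.004,0],[0,0,0]],[0,[0,0.004,0],[0,0,0]],[0,[0,0,0],[0,0,0]],[0,[0,0,0],[0,0,0]]])

```text
clock: 17.43
tcp_pos: [0.6157, 0.1106, 0.3933]
orientation: [-1.154, 1.292, -1.292]
contact_force: [-0.5, -0.6, -4.6]
grip_width: 0.0098
```

```bash
cat > m.py <<'E'
from h import *
from bench import r
import sys
n=sys.argv[1]
f=snap("wrist",n);P=cloud(f);hsv=cv2.cvtColor(f["image"],cv2.COLOR_RGB2HSV)
o=r.get_obs();M=R.from_rotvec(o["orientation"]).as_matrix();t=o["tcp_pos"]
go([0.6145,0.1109,0.345],np.radians(-6.5))
T=(P-t)@M*1000
print("studs/ear in tool frame mm (x along -y world, z out)")
org=(hsv[...,0]>8)&(hsv[...,0]<28)&(hsv[...,1]>120)&(hsv[...,2]>60)&(P[...,2]>.18)&(P[...,2]<.208)&(P[...,0]<.625)&(P[...,0]>.56)
nl,lab,st,ce=cv2.connectedComponentsWithStats(org.astype(np.uint8))
for i in range(1,nl):
    if st[i,4]>30:
        e=T[lab==i];print(st[i],np.percentile(e,[2,50,98],axis=0).round(1).tolist())
ear=(T[...,0]<-58)&(T[...,1]>20)&(T[...,1]<100)&(T[...,2]<-15)&(T[...,2]>-28)&(T[...,0]>-102)
e=T[ear];print("ear",np.percentile(e,[2,50,98],axis=0).round(1).tolist())
cv2.imwrite(f"pics/{n}_c.png",cv2.resize(f["image"][20:320,160:460,::-1],(600,600),interpolation=cv2.INTER_CUBIC))
E
python3 m.py m1
```

```text
tcp [0.6158 0.1106 0.3935] shift mm [-0.2 48.5 -1.3]
turn deg [-0.01  0.04  0.03]
turn deg [ 4.0000e-02 -1.7996e+02  1.0000e-02]
toolz yaw -6.46 F [-0.1  0.7 -4.6] grip 0.0096 t 17.48 q7 [-0.7   0.33  0.57  1.52 -0.18  1.35 -0.23]
studs/ear in tool frame mm (x along -y world, z out)
[286  93  21  23 215] [[-76.0, 188.2, -29.8], [-68.5, 194.5, -18.5], [-61.0, 197.6, -12.9]]
ear [[-98.6, 50.6, -23.8], [-80.8, 52.3, -20.2], [-58.8, 96.0, -18.9]]
```

View pics/m1_c.png

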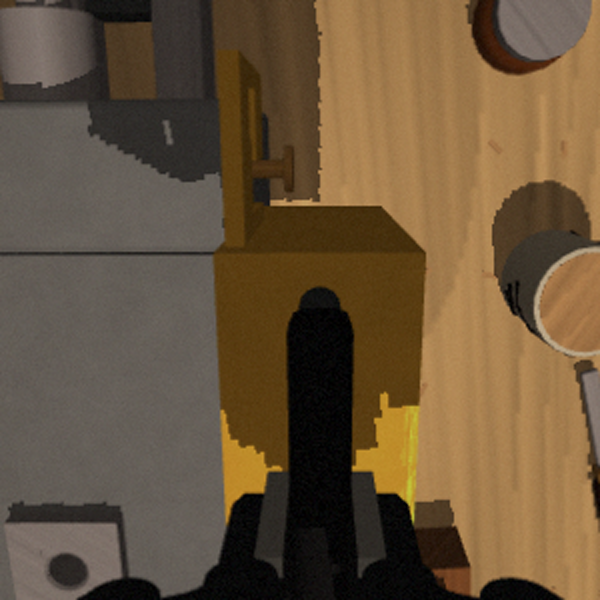

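jog_arm(motion=[[0,[-0.0005,0,-0.0017],[0,0,0]],[0,[0,0.01,0],[0,0,0]],[0,[0,0.012,0],[0,0,0]],[0,[0,0.012,0],[0,0,0]],[0,[0,0.012,0],[0,0,0]],[0,[0,0.012,0],[0,0,0]],[0,[0,0.01,0],[0,0,0]],[0,[0,0,0],[0,0,0]],[0,[0,0,0],[0,0,0]]])

```text
clock: 18.23
tcp_pos: [0.6133, 0.1114, 0.3249]
orientation: [-1.155, 1.292, -1.291]
contact_force: [0.0, -0.2, -3.6]
grip_width: 0.0098
```

```bash
python3 m.py m2
```

```text
tcp [0.6138 0.1113 0.3258] shift mm [  0.4 -19.2   0.7]
turn deg [-0.01  0.05  0.  ]
turn deg [ 0.0000e+00 -1.7995e+02  2.0000e-02]
toolz yaw -6.45 F [-0.4 -0.5 -5.3] grip 0.0095 t 18.28 q7 [-0.7   0.36  0.56  1.62 -0.2   1.21 -0.21]
studs/ear in tool frame mm (x along -y world, z out)
[286  94  21  30 309] [[-76.0, 120.8, -24.0], [-67.6, 126.5, -14.1], [-59.5, 130.1, -10.7]]
[292 125  37   5 138] [[-54.3, 118.0, -20.4], [-54.1, 131.1, -8.4], [-54.0, 145.6, 4.3]]
ear [[-98.5, 51.2, -24.4], [-80.7, 53.0, -20.7], [-58.8, 95.7, -19.5]]
```

View pics/m2_c.png

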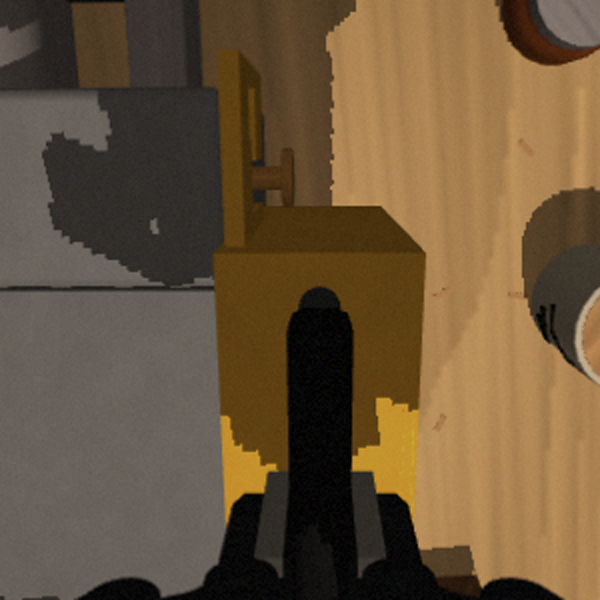

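jog_arm(motion=[[0,[0,0.005,0],[0,0,0]],[0,[0,0.006,0],[0,0,0]],[0,[0,0.006,0],[0,0,0]],[0,[0,0.005,0],[0,0,0]],[0,[0,0,0],[0,0,0]]])

```text
clock: 18.7
tcp_pos: [0.6129, 0.1114, 0.3022]
orientation: [-1.156, 1.293, -1.291]
contact_force: [-0.5, 0.3, -5.6]
grip_width: 0.0095
```

jog_arm(motion=[[0,[0,0.005,0],[0,0,0]],[0,[0,0.006,0],[0,0,0]],[0,[0,0.006,0],[0,0,0]],[0,[0,0.005,0],[0,0,0]],[0,[0,0.001,0],[0,0,0]],[0,[0,0,0],[0,0,0]]])

```text
clock: 19.2
tcp_pos: [0.6133, 0.1113, 0.28]
orientation: [-1.155, 1.292, -1.291]
contact_force: [0.1, 0.2, -4.6]
grip_width: 0.0099
```

```bash
python3 m.py m3
```

```text
tcp [0.6136 0.1114 0.2805] shift mm [  0.4 -64.5   0.9]
turn deg [0.02 0.06 0.01]
turn deg [ 2.0000e-02 -1.7994e+02 -3.0000e-02]
toolz yaw -6.44 F [-0.2 -0.2 -4.7] grip 0.0101 t 19.25 q7 [-0.68  0.4   0.55  1.68 -0.23  1.13 -0.19]
studs/ear in tool frame mm (x along -y world, z out)
[283  50  48  88 897] [[-96.6, 74.1, -20.8], [-66.2, 82.4, -14.5], [-54.1, 99.8, 3.3]]
ear [[-98.3, 50.4, -28.0], [-78.0, 53.2, -20.9], [-58.9, 94.4, -16.7]]
```

View pics/m3_c.png

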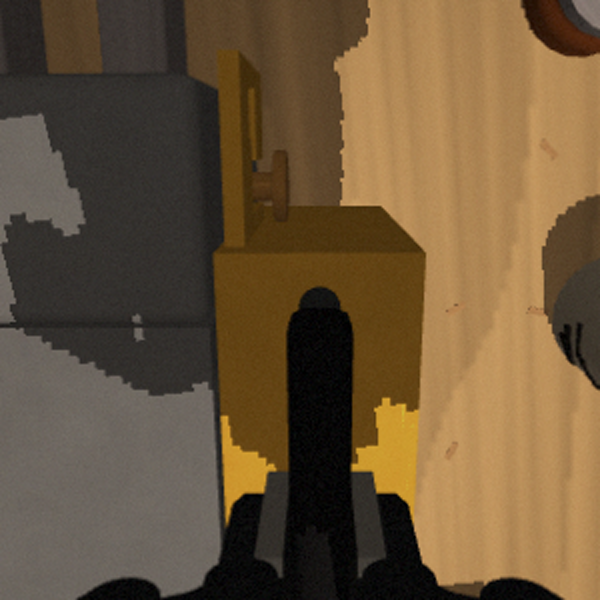

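jog_arm(motion=[[0,[0.004,0,0],[0,0,0]],[0,[0.004,0,0],[0,0,0]],[0,[0.004,0,0],[0,0,0]],[0,[0.004,0,0],[0,0,0]],[0,[0.004,0,0],[0,0,0]],[0,[0,0,0],[0,0,0]],[0,[0,0,0],[0,0,0]]])

```text
clock: 19.83
tcp_pos: [0.6114, 0.091, 0.2808]
orientation: [-1.153, 1.292, -1.292]
contact_force: [0.5, 0.2, -5.8]
grip_width: 0.0098
```

```bash
python3 m.py m4
```

```text
tcp [0.6114 0.0915 0.2808] shift mm [-19.7 -64.2   0.9]
turn deg [-0.01  0.04 -0.02]
turn deg [-3.0000e-02 -1.7996e+02  1.0000e-02]
toolz yaw -6.46 F [-1.2  0.1 -4.9] grip 0.0095 t 19.88 q7 [-0.66  0.39  0.55  1.69 -0.22  1.12 -0.16]
studs/ear in tool frame mm (x along -y world, z out)
[284  52  19  48 551] [[-97.1, 75.5, -20.1], [-86.9, 81.5, -13.8], [-75.3, 96.4, -10.0]]
[286 123  48  15 317] [[-59.4, 73.9, -19.0], [-53.8, 84.6, -8.2], [-53.7, 99.8, 6.9]]
ear [[-98.4, 50.0, -28.0], [-80.8, 52.3, -20.2], [-59.2, 92.8, -16.4]]
```

View pics/m4_c.png

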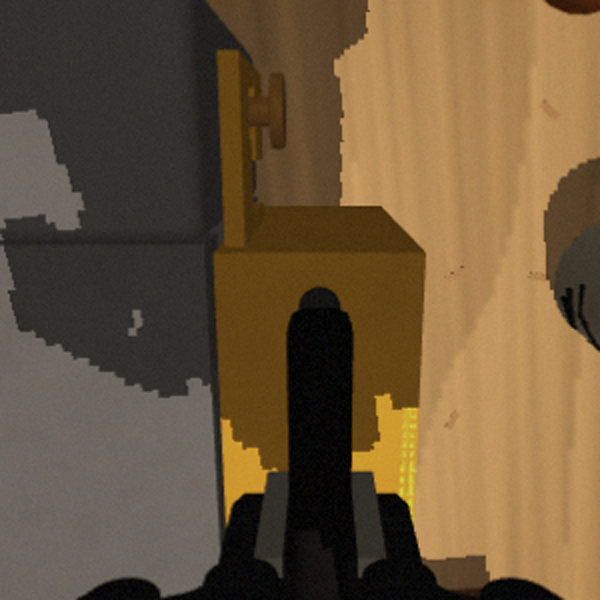

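jog_arm(motion=[[0,[0,0.003,0],[0,0,0]],[0,[0,0.003,0],[0,0,0]],[0,[0,0.002,0],[0,0,0]],[0,[0,0,0],[0,0,0]],[0,[0,0,0],[0,0,0]]])

```text
clock: 20.3
tcp_pos: [0.6112, 0.0916, 0.2724]
orientation: [-1.155, 1.292, -1.291]
contact_force: [0.3, -0.2, -4.2]
grip_width: 0.0102
```

jog_arm(motion=[[0,[0,0.001,0],[0,0,0]],[0,[0,0.001,0],[0,0,0]],[0,[0,0,0],[0,0,0]],[0,[0,0,0],[0,0,0]]])

```text
clock: 20.63
tcp_pos: [0.6117, 0.0915, 0.2711]
orientation: [-1.153, 1.291, -1.292]
contact_force: [0.2, -0.1, -2.7]
grip_width: 0.0098
```

jog_arm(motion=[[0,[0,0.001,0],[0,0,0]],[0,[0,0.0005,0],[0,0,0]],[0,[0,0,0],[0,0,0]],[0,[0,0,0],[0,0,0]]])

```text
clock: 20.97
tcp_pos: [0.6123, 0.0914, 0.2707]
orientation: [-1.151, 1.29, -1.292]
contact_force: [-1.1, -1.0, 6.3]
grip_width: 0.01
```

```bash
python3 m.py m5
```

```text
tcp [0.6122 0.0914 0.2706] shift mm [-19.7 -74.3   0.2]
turn deg [-0.13  0.05 -0.06]
turn deg [-9.0000e-02 -1.7995e+02  2.0000e-01]
toolz yaw -6.45 F [-0.3  0.1  5.8] grip 0.0096 t 21.02 q7 [-0.66  0.4   0.55  1.7  -0.23  1.1  -0.15]
studs/ear in tool frame mm (x along -y world, z out)
[280  49  53  92 983] [[-96.7, 63.2, -20.1], [-80.9, 71.0, -14.1], [-54.1, 89.7, 4.7]]
[265  68   3  15  37] [[-90.2, 71.1, -28.9], [-87.0, 72.5, -28.2], [-83.5, 74.4, -27.6]]
ear [[-98.5, 50.1, -24.4], [-81.7, 51.8, -20.6], [-59.0, 93.2, -16.5]]
```

View pics/m5_c.png

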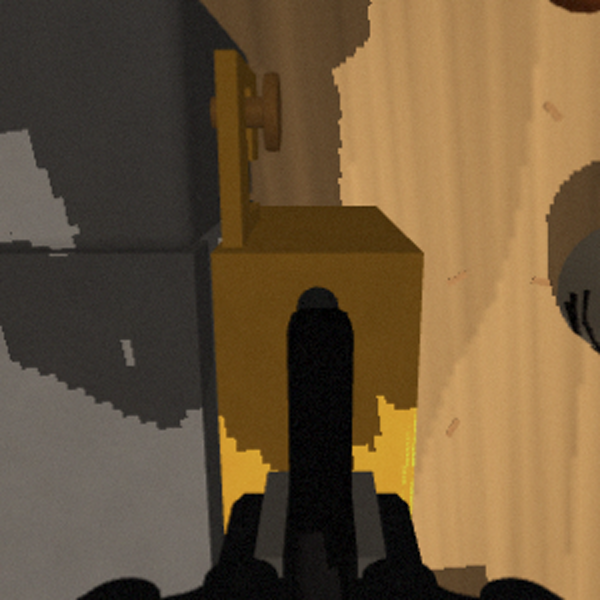

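jog_arm(motion=[[0.1,[0,0,0],[0,0,0]],[0.3,[0,0,0],[0,0,0]],[0.6,[0,0,0],[0,0,0]],[1,[0,0,0],[0,0,0]],[1,[0,0,0],[0,0,0]],[1,[0,0,0],[0,0,0]],[1,[0,0,0],[0,0,0]]])

```text
clock: 21.6
tcp_pos: [0.6114, 0.0915, 0.2691]
orientation: [-1.154, 1.292, -1.292]
contact_force: [0.6, -0.0, -0.3]
grip_width: 0.0811
```

jog_arm(motion=[[1,[0,-0.005,0],[0,0,0]],[1,[0,-0.01,0],[0,0,0]],[1,[0,-0.02,0],[0,0,0]],[1,[0,-0.02,0],[0,0,0]],[1,[0,-0.02,0],[0,0,0]],[1,[0,-0.03,0],[0,0,0]],[1,[0,-0.03,0],[0,0,0]],[1,[0,0,0],[0,0,0]],[1,[0,0,0],[0,0,0]]])

```text
clock: 22.35
tcp_pos: [0.6123, 0.0912, 0.4072]
orientation: [-1.149, 1.289, -1.293]
contact_force: [-0.6, -0.3, -0.8]
grip_width: 0.0858
```

```bash
python3 - <<'E'
from h import *
f=snap("wrist","n_wrist");P=cloud(f);go([.6,.09,.4],0)
th=np.radians(173.5);O=np.array([.4992,.1037,0])
L=np.array([[np.cos(th),-np.sin(th),0],[np.sin(th),np.cos(th),0],[0,0,1]])
p=(P-O)@L*1000
m=(np.abs(p[...,2]-276)<8)&(f["image"].sum(2)<120)&(np.abs(p[...,0]+113)<15)&(abs(p[...,1])<70)
v,u=np.nonzero(m);q=(plane(f,u,v,.276)-O)@L*1000
print("bar z",np.median(p[m][:,2]),cv2.minAreaRect(q[:,:2].astype(np.float32)),"want centre -113,0")
t=(np.abs(p[...,2]-230)<10)&(np.abs(p[...,0]+113)<24)&(abs(p[...,1])<52)
print("boxtop",np.percentile(p[t],[2,50,98],axis=0).round(1),"want z 230")
A=np.c_[p[t][:,:2],np.ones(t.sum())];print("tilt slope",np.linalg.lstsq(A,p[t][:,2],rcond=None)[0])
E
```

```text
tcp [0.6116 0.0914 0.4053] shift mm [  2.7   5.3 -11.3]
turn deg [-0.09 -6.45 -0.05]
turn deg [ 7.0000e-02  1.7355e+02 -1.4000e-01]
toolz yaw -6.45 F [-0.1  0.2  0.8] grip 0.0852 t 22.4 q7 [-0.69  0.31  0.58  1.52 -0.17  1.37 -0.2 ]
bar z 274.45047875607213 ((-115.48104095458984, -1.5217056274414062), (11.646156311035156, 98.18793487548828), 0.4479420483112335) want centre -113,0
boxtop [[-136.3  -51.   227.1]
 [-106.4   -6.3  228.9]
 [ -89.9   49.4  230.7]] want z 230
tilt slope [ 3.63924497e-02 -3.43507697e-04  2.32986196e+02]
```

View pics/n_wrist.png

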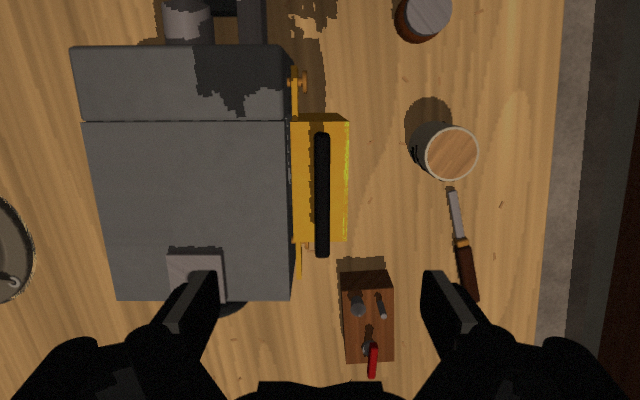

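jog_arm(motion=[[1,[0.01,-0.01,0],[0,0,0]],[1,[0.03,-0.01,0],[0,0,0]],[1,[0.03,0,0],[0,0,0]],[1,[0.03,0,0],[0,0,0]],[1,[0.03,0,0],[0,0,0]],[1,[0.02,0,0],[0,0,0]],[1,[0,0,0],[0,0,0]],[1,[0,0,0],[0,0,0]]])

```text
clock: 23.07
tcp_pos: [0.5938, -0.0598, 0.4242]
orientation: [-1.153, 1.295, -1.294]
contact_force: [-0.0, 1.0, 0.3]
grip_width: 0.0854
```

```bash
python3 - <<'E'
from h import *
f=snap("wrist","o_wrist");s=snap("side","o_side");t=snap("top","o_top")
a=cv2.resize(f["image"][0:230,240:480,::-1],(600,575),interpolation=cv2.INTER_CUBIC)
cv2.imwrite("pics/o_c.png",a)
P=cloud(f);th=np.radians(173.5);O=np.array([.4992,.1037,0])
L=np.array([[np.cos(th),-np.sin(th),0],[np.sin(th),np.cos(th),0],[0,0,1]])
p=(P-O)@L*1000
# ear top edges: z near seat + ?
for nm,lo,hi in(("-y ear",-98,-62),("+y ear",62,98)):
    e=(p[...,1]>lo)&(p[...,1]<hi)&(p[...,0]>-105)&(p[...,0]<-86)&(p[...,2]>206)&(p[...,2]<240)
    print(nm,e.sum(),np.percentile(p[e],[5,50,95],axis=0).round(1).tolist() if e.any() else "")
im=f["image"].astype(int);red=(im[...,0]>90)&(im[...,1]<40)&(im[...,2]<40)&(P[...,0]>.6);print("pin bar",np.nanmedian(P[red],0))
go([.6,.09,.4],0)
E
```

```text
-y ear 0 
+y ear 245 [[-95.6, 64.0, 217.6], [-93.4, 79.3, 219.6], [-91.0, 95.9, 220.7]]
pin bar [ 0.65825533 -0.2339395   0.09769786]
tcp [ 0.5946 -0.0562  0.4238] shift mm [-145.9   23.8  -10.7]
turn deg [ 0.06 -6.33 -0.02]
turn deg [3.0000e-02 1.7367e+02 9.0000e-02]
toolz yaw -6.33 F [-0.4  1.  -0.7] grip 0.0854 t 23.22 q7 [-0.51  0.26  0.65  1.54 -0.16  1.39  0.04]
```

View pics/o_c.png

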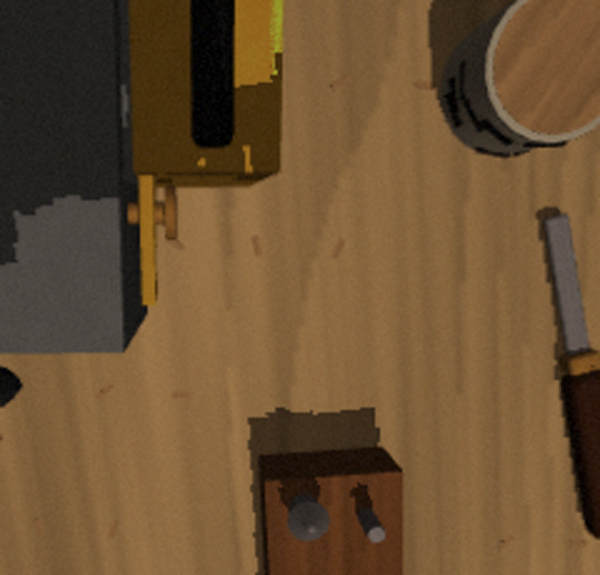

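View pics/o_side.png

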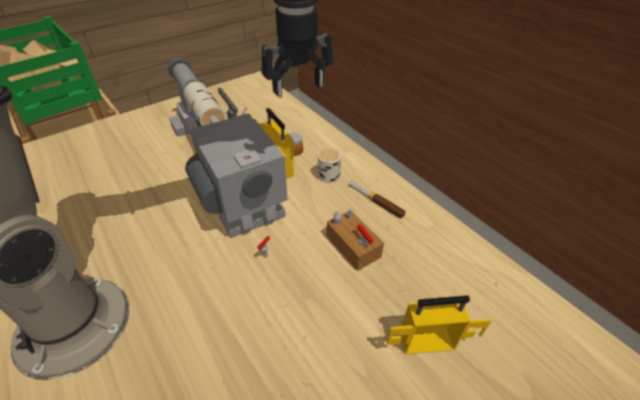

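```bash
python3 -c "
from bench import r
print(r.hand_in())"
```

```text
the job is handed in; nothing more can be done
None
```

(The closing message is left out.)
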